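# Screw the ball stake into the bench holder

### The arm

A 6-joint arm with a two-finger parallel gripper is mounted at the origin on the work surface. World frame = base frame: x ahead of the robot, y to its left, z up, the work surface at z = 0. Lengths are in m, angles in rad, forces in N, time in s.
With the tool pointing down it reaches from about 0.4 to 0.825 m from the base axis. Payload 7 kg.
Tool frame: the origin (TCP) lies between the finger pads; the fingertips stand 11 mm ahead of it and the grasp point (between the pads) lies 8 mm behind it (bot.tip_extent is the distance from the TCP to the fingertips, in m); x points along the fingers, z is the direction in which the jaws open and shut, and the axes are right-handed (so a half turn about x gives the same grasp; the last joint's range is limited). The gripper opens to 88 mm and grips with 3 to 60 N. Pads are 19 mm wide; open, the fingers measure 130 mm over their backs; the gripper's body (78 mm by 193 mm) begins 47 mm behind the grasp point.
Start: joints at [-0.824, 0.359, 0.012, 0, -1.224, -0.288], TCP at [0.299, -0.605, 0.238] pointing down, gripper open.
Joint ranges: [-3.07, 3.07], [-1.43, 2.12], [-1.02, 1.25], [-3.03, 1.67], [-3.05, -0], [-3.03, 3.03]. Speed limits (rad/s): [2.39, 2.39, 3.01, 3.14, 3.14, 3.14].

### API

Orientations are given as a unit quaternion [x, y, z, w].
In Python, from rig import bot gives the robot as it stands.
- The arm moves only by the shell command python3 -m jog 'ROWS'. ROWS is JSON, a list of rows, each a list of 3 entries, a list of its own where there are three numbers: the shift along the tool's x, y, z in m, then the turn, a rotation vector about the tool's x, y, z in rad, then the gripper command: -1 is shut, 1 is fully open, values between are in proportion. In form: [[[tx, ty, tz], [wx, wy, wz], fingers], ...]. A call has exactly 5 rows; each row shifts and turns the pose as measured when the row begins, along the tool's axes as they then stand; what a row does not reach is not made up. A row lasts 1/12 s, in which the tool goes at most 41.7 mm and 7.16 degrees, less where a joint would pass 70% of its speed; a pose out of reach is approached as far as the arm can. A call is refused whole if a number of a shift passes 0.0417 or a number of a turn 0.125, either way. A call with a gripper value outside its range is refused whole. The fingers move at their own pace and stop on an object; the grip force is fixed at half the most. Time passes only in rows, so rows that do not move let the fingers close, or fill a call up. It gives the time, the measured TCP pose, the force and the opening at its end, in the units of the state.
- bot.read_state(): the state, without advancing time (a new reading comes with each control period).
- bot.camera(name): name is "side" or "top" or "wrist"; returns the picture (480x640x3 uint8, blue, green, red); there is no depth.
- bot.camera_params(name): a dict with "camera_matrix" (3x3 intrinsics, pixels), "world_to_cam" (4x4, takes a point from world to camera coordinates). Camera axes: x right, y up, looking along -z (the intrinsics and any distortion apply to the point x, -y, -z); pixel columns grow to the right and rows downward; lengths in m; the calibration is good to about 2 mm. A picture is of the moment at which its call begins: read the wrist's pose just before it. camera_params takes no time and is no camera call; for the wrist camera it gives the pose at the moment of the call.
- bot.hand_in(): hands the job in, once; it reports no verdict.
Trained networks look in the newest picture that a camera, given by its name, has taken for a name from the list of things; names that differ only in an ending like _2 or _b are one class to them, and where a whole thing is asked for, a point or a joint stands for the part that bears it (a point fixed in the world has none). Each returns a list of dicts, best first, with "p" (0 to 1); they miss things now and then, are a little off and sometimes report something else, mostly with a low value. They report only what shows in the picture. A call takes as long as a camera call. They do not tell look-alikes from the thing itself.
- bot.recognise(camera, target): "centre" ([row, column] in pixels, amid what is visible of it).
- bot.regions_of(camera, target): "mask" (480x640 bool, what is visible of it) and "centre" ([row, column] in pixels, amid what is visible of it).
- bot.spot_point(camera, target): "centre" ([row, column] in pixels: a listed point, or the origin of a listed thing).
The state is a dict: "clock": time; "joint_positions": joint angles; "qvel": joint speeds; "joint_torque": joint torques, N m; "tool_pos": TCP position; "eef_rot": TCP orientation; "force": force on the tool from outside, world axes, zero at the start; "ft_torque": the same for the moment, N m; "width": finger opening in m.
Only numpy, scipy, OpenCV 4.12 (cv2) and the standard library are available. Lean on these libraries where they do the work, as an engineer would, in place of code of your own. Each camera call takes 0.05 s, during which the arm holds its last target. There are 200 camera calls.

### The job

Take the ball-topped forming stake out of the wooden rack and screw it into the iron stake holder. Set it in the mouth of the socket, turn it backward (anticlockwise seen from above) under light pressure until you feel the thread start drop, then drive it forward (clockwise) until its round flange sits flush on the holder, and let go; it need not be tightened. Keep it upright in the socket and never force it, and leave the other two stakes in their places in the rack.

Things in the scene. Friction and masses are not known exactly. Their poses are not given: they have to be found in the camera images.
- ball_stake_grip (a point): Centre of the hexagonal shank of the ball-topped steel stake (loose, 0.4 to 0.65 kg, upright in the rack). Shank 34 mm across flats, from 23 mm above to 23 mm below this point; the ball end on it, 34 mm wide, tops out 40 mm above. z: up the axis; flats face x and every 60 degrees from x. Below the shank is a round flange, 60 mm wide, 7 mm thick, its underside 30 mm below this point
- ball_stake: The same stake; origin at the foot of its threaded spigot, 57 mm below the grip point and 27 mm below the flange underside. The spigot is a 28 mm round core that tapers over its lowest 8 mm to 16 mm. Same axes
- ball_stake_lugs (a point): On the same stake's axis, level with the lower side of its three thread lugs, 16.5 mm below the flange underside. The lugs are short pieces of right-hand thread, 4 mm high, about 23 degrees long, reaching out to a 39 mm circle, one at x and the others 120 degrees from it
- flat_stake_grip (a point): Centre of the hexagonal shank of a like stake with a flat square top (46 mm square, 12 mm thick, its top 35 mm above this point), in another hole of the rack; it stays there
- ridge_stake_grip (a point): Centre of the hexagonal shank of a like stake with a thin straight ridge on top (50 by 7 mm, its edge 45 mm above this point), in another hole of the rack; it stays there
- rack: Pale wooden rack, a block 290 (x) by 85 (y) by 40 mm, fixed; origin under its centre. Three 46 mm holes along its x, 95 mm apart, the middle one at the centre; the stakes stand in them with their flanges on its top. It is to the robot's left or right, the holder on the other side
- holder: Iron stake holder bolted to the bench: base plate 130 by 130 by 12 mm, grey block 98 by 98 by 45 mm; origin under its centre, z up
- socket (a point): Centre of the socket's mouth in the holder's level top face, 45 mm above the bench, z up. The 43 mm bore has a right-hand three-start quick thread inside. The thread's angle is unknown, differs every time and is not tied to this frame's x. The stake is home when its flange underside meets this face (grip point 30 mm above here)
- socket_land (a point): On the socket's axis, 5 mm below the face: a level ring of three lands, 30 mm clear inside, where the lugs rest when set in (flange 11.5 mm above the face). Between lands, every 120 degrees, is a 36 degree gap, the thread start. At each gap's anticlockwise side (from above) stands a stop tooth 3 mm wide, 4 mm above the lands; lugs set on teeth hold the flange 15.5 mm up
- socket_start (a point): On the axis at the thread floor in the gaps, 6.5 mm below the lands. A lug turned anticlockwise on a land reaches the gap, drops 6 to 7 mm (flange about 5 mm above the face) and is stopped by the tooth; turned clockwise on a land it jams on the next tooth. A drop of 4 mm from tooth to land is not the start. A lug set over a gap drops at once
- socket_bottom (a point): On the axis where the lugs end when home, 16.5 mm below the face. From the start, turning clockwise takes the lugs under the lands and lowers the stake 4.6 mm per radian, with 1.5 mm play up and down; the flange meets the face after 60 to 70 degrees, which is enough; the thread is tight at 80 to 90. Friction and gravity keep the stake as left at any angle
Things that resemble listed ones, but are neither listed nor needed, are in the scene too. What is shaped like the ball_stake but blue or turquoise is not meant.

How it is judged:
By the outcome, as a careful person would: the job done as asked, in the order asked, and still so for the second after the job is handed in, with the robot touching nothing.
It also fails if it takes over 72 s, if anything falls off the work surface, if the arm or the gripper's body presses on something with over 40 N, if the wrist force passes 120 N, or if a joint passes its speed limit or range.

## Working session

There is one attempt and no reset: what is moved stays moved. The work goes in short steps, Python scripts to look and compute and a shell command to move; the robot and the scene stay as the last step left them, time stands still between calls to the robot, and variables do not carry over. Pictures are saved under pics/ and viewed, about 8 in all and at most 12, crops included, and the job is handed in when it is done.

```bash
mkdir -p pics
cat > h.py <<'E'
import numpy as np, cv2
from rig import bot
from scipy.spatial.transform import Rotation as R
def ray(cam,px,P=None):
    P=P or bot.camera_params(cam); K=np.array(P["camera_matrix"]); T=np.array(P["world_to_cam"])
    r,c=px; d=np.linalg.inv(K)@[c,r,1]; d=np.array([d[0],-d[1],-d[2]])
    Rm=T[:3,:3]; o=-Rm.T@T[:3,3]; return o,Rm.T@d
def atz(cam,px,z,P=None):
    o,d=ray(cam,px,P); return o+d*(z-o[2])/d[2]
def proj(cam,p,P=None):
    P=P or bot.camera_params(cam); K=np.array(P["camera_matrix"]); T=np.array(P["world_to_cam"])
    q=T@np.r_[p,1]; q=K@[q[0],-q[1],-q[2]]; return (q[:2]/q[2])[::-1]
def tri(obs):
    A=np.zeros((3,3));b=np.zeros(3)
    for c,px in obs:
        o,d=ray(c,px); d/=np.linalg.norm(d); M=np.eye(3)-np.outer(d,d); A+=M; b+=M@o
    return np.linalg.solve(A,b)
E
python3 - <<'E'
from h import *
np.set_printoptions(precision=4,suppress=True)
ims=[]
for c in ("top","side"):
    im=bot.camera(c); ims.append(im); cv2.imwrite(f"pics/{c}1.png",im)
    for t in ("ball_stake_grip","flat_stake_grip","ridge_stake_grip","socket","rack","holder"):
        print(c,t,[(round(d["p"],2),np.round(d["centre"],1).tolist()) for d in bot.spot_point(c,t)][:4])
s=bot.read_state();print(s["clock"],s["tool_pos"],s["eef_rot"],s["width"],R.from_quat(s["eef_rot"]).as_matrix())
E
```

```text
top ball_stake_grip [(0.69, [192.2, 232.4]), (0.66, [168.4, 174.2]), (0.65, [265.3, 284.3]), (0.64, [214.2, 172.0])]
top flat_stake_grip [(0.9, [287.2, 230.7]), (0.2, [195.5, 238.9])]
top ridge_stake_grip [(0.61, [240.8, 230.7])]
top socket [(0.9, [224.3, 433.9])]
top rack [(0.83, [241.8, 236.8])]
top holder [(0.6, [227.9, 423.9])]
side ball_stake_grip [(0.91, [270.9, 337.1]), (0.88, [271.3, 229.8]), (0.81, [334.4, 199.7]), (0.75, [307.4, 155.5])]
side flat_stake_grip [(0.85, [310.6, 327.0])]
side ridge_stake_grip [(0.55, [285.7, 281.8])]
side socket [(0.98, [191.3, 369.9]), (0.47, [296.2, 234.5])]
side rack [(0.75, [320.0, 278.5]), (0.48, [296.8, 234.6]), (0.37, [272.2, 230.9])]
side holder [(0.85, [210.8, 371.7]), (0.36, [198.2, 368.9]), (0.27, [189.4, 371.0])]
0.7 [ 0.2989 -0.6052  0.2376] [ 0.6006 -0.3732 -0.6006 -0.3732] 0.08754556102638297 [[ 0.0001 -0.8966 -0.4428]
 [-0.     -0.4428  0.8966]
 [-1.     -0.     -0.0001]]
```

```bash
python3 -c "
import cv2
a=cv2.imread('pics/top1.png')[100:400,100:500];b=cv2.imread('pics/side1.png')[120:420,80:480]
cv2.imwrite('pics/v1.png',cv2.hconcat([a,b]))"
python3 - <<'E'
from h import *
np.set_printoptions(precision=4,suppress=True)
print("socket", atz("top",(224.3,433.9),.045), atz("side",(191.3,369.9),.045), tri([("top",(224.3,433.9)),("side",(191.3,369.9))]))
for px in [(192.2,232.4),(287.2,230.7),(240.8,230.7),(168.4,174.2),(265.3,284.3),(214.2,172)]: print("t",px,atz("top",px,.07))
for px in [(270.9,337.1),(271.3,229.8),(334.4,199.7),(307.4,155.5),(310.6,327),(285.7,281.8)]: print("s",px,atz("side",px,.07))
print("rack",atz("top",(241.8,236.8),0))
E
```

```text
socket [ 0.623  -0.2144  0.045 ] [ 0.624  -0.2211  0.045 ] [ 0.6217 -0.2139  0.0489]
t (192.2, 232.4) [0.6789 0.2084 0.07  ]
t (287.2, 230.7) [0.4829 0.2051 0.07  ]
t (240.8, 230.7) [0.5778 0.2084 0.07  ]
t (168.4, 174.2) [0.7268 0.331  0.07  ]
t (265.3, 284.3) [0.5295 0.0972 0.07  ]
t (214.2, 172) [0.6307 0.3313 0.07  ]
s (270.9, 337.1) [0.5205 0.1139 0.07  ]
s (271.3, 229.8) [0.6773 0.2094 0.07  ]
s (334.4, 199.7) [0.6152 0.3454 0.07  ]
s (307.4, 155.5) [0.7149 0.3384 0.07  ]
s (310.6, 327) [0.4841 0.208  0.07  ]
s (285.7, 281.8) [0.5784 0.195  0.07  ]
rack [0.5826 0.2078 0.    ]
```

View pics/v1.png

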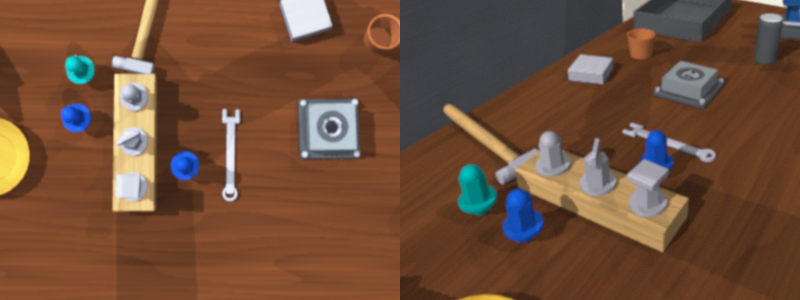

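The picture shows the grey ball stake at the far end of the rack (top px 192,232), with ridge and flat stakes next to it. The blue and turquoise look-alikes stand off the rack. The holder is on the right (px 224,434). I'll translate towards the stake.

```bash
for i in 1; do python3 -m jog '[[[0,-0.0318,0.0255],[0,0,0],1],[[0,-0.0318,0.0255],[0,0,0],1],[[0,-0.0318,0.0255],[0,0,0],1],[[0,-0.0318,0.0255],[0,0,0],1],[[0,-0.0318,0.0255],[0,0,0],1]]'; done
python3 -m jog '[[[0,-0.0318,0.0255],[0,0,0],1],[[0,-0.0318,0.0255],[0,0,0],1],[[0,-0.0318,0.0255],[0,0,0],1],[[0,-0.0318,0.0255],[0,0,0],1],[[0,-0.0318,0.0255],[0,0,0],1]]'
python3 -m jog '[[[0,-0.0318,0.0255],[0,0,0],1],[[0,-0.0318,0.0255],[0,0,0],1],[[0,-0.0318,0.0255],[0,0,0],1],[[0,-0.0318,0.0255],[0,0,0],1],[[0,-0.0318,0.0255],[0,0,0],1]]'
python3 -m jog '[[[0,-0.0318,0.0255],[0,0,0],1],[[0,-0.0318,0.0255],[0,0,0],1],[[0,-0.0318,0.0255],[0,0,0],1],[[0,-0.0318,0.0255],[0,0,0],1],[[0,-0.0318,0.0255],[0,0,0],1]]'
```

```text
clock: 1.12
tool_pos: [0.3838, -0.4211, 0.2348]
eef_rot: [-0.598, 0.377, 0.599, 0.376]
force: [1.2, 0.5, -0.5]
width: 0.0875
clock: 1.53
tool_pos: [0.4724, -0.2321, 0.2361]
eef_rot: [0.599, -0.377, -0.598, -0.377]
force: [1.6, -0.9, -0.3]
width: 0.0876
clock: 1.95
tool_pos: [0.5607, -0.0432, 0.2388]
eef_rot: [0.6, -0.375, -0.597, -0.377]
force: [0.4, -1.1, -0.0]
width: 0.0874
clock: 2.37
tool_pos: [0.6485, 0.1457, 0.2414]
eef_rot: [0.602, -0.374, -0.596, -0.378]
force: [1.1, -0.3, 0.2]
width: 0.0881
```

Run:
```python
from h import *
np.set_printoptions(precision=4,suppress=True)
s=bot.read_state();im=bot.camera("wrist");P=bot.camera_params("wrist"); cv2.imwrite("pics/w1.png",im)
for d in bot.spot_point("wrist","ball_stake_grip")[:3]: print(d["p"],d["centre"],atz("wrist",d["centre"],.07,P))
print(s["tool_pos"],R.from_quat(s["eef_rot"]).as_matrix(),s["joint_positions"])
T=np.array(P["world_to_cam"]);print(-T[:3,:3].T@T[:3,3],T[:3,:3])
for z in (.07,.09,.11,.047): print(z,proj("wrist",[.678,.209,z],P))
```

```text
0.92 [269.8, 368.9] [0.6743 0.2108 0.07  ]
0.83 [278.4, 504.4] [0.6264 0.3287 0.07  ]
0.62 [66.3, 332.3] [0.5352 0.1034 0.07  ]
[0.6485 0.1457 0.2414] [[ 0.0096 -0.9005 -0.4347]
 [ 0.0008 -0.4347  0.9006]
 [-1.     -0.009  -0.0034]] [ 0.516   0.3339 -0.0172  0.0043 -1.2109 -1.6385]
[0.5743 0.1137 0.3871] [[-0.4374  0.8992 -0.0034]
 [-0.8534 -0.4163 -0.3136]
 [-0.2834 -0.1343  0.9495]]
0.07 [272.2974 365.3218]
0.09 [281.2311 367.849 ]
0.11 [291.2762 370.6905]
0.047 [263.1726 362.7406]
```

View pics/w1.png

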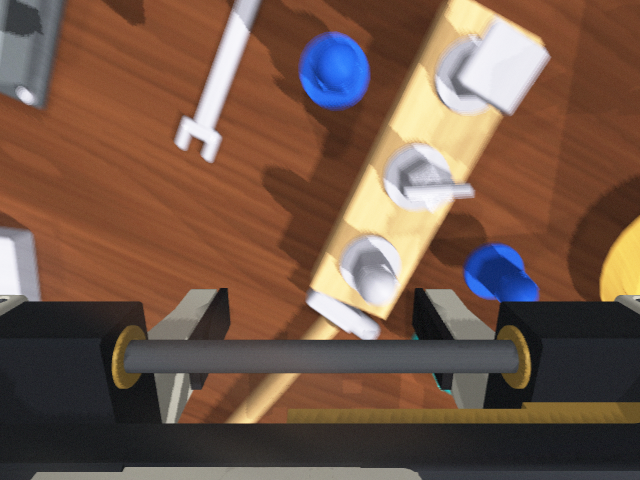

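The stake's flange is at px (372,265), with the ball towards (380,285). The hammer head lies just beyond the rack end. I'll zoom in to read the hexagon's yaw.

Run:
```python
from h import *
im=cv2.imread("pics/w1.png")[225:315,325:425]
im=cv2.convertScaleAbs(im,alpha=1.6,beta=-120)
a=cv2.resize(im,None,fx=4,fy=4,interpolation=cv2.INTER_CUBIC)
P=bot.camera_params("wrist"); b=a.copy()
def hexo(img,yaw,z,col):
    pts=[proj("wrist",[.675+.0196*np.cos(yaw+np.pi/6+k*np.pi/3),.210+.0196*np.sin(yaw+np.pi/6+k*np.pi/3),z],P) for k in range(6)]
    pts=np.array([[ (c-325+.5)*4,(r-225+.5)*4] for r,c in pts],np.int32); cv2.polylines(img,[pts],True,col,1)
for z in (.047,.093): hexo(b,0,z,(0,0,255));hexo(b,np.pi/6,z,(0,255,0))
cv2.imwrite("pics/w1z.png",cv2.hconcat([a,b]))
```

```text
(no output)
```

View pics/w1z.png

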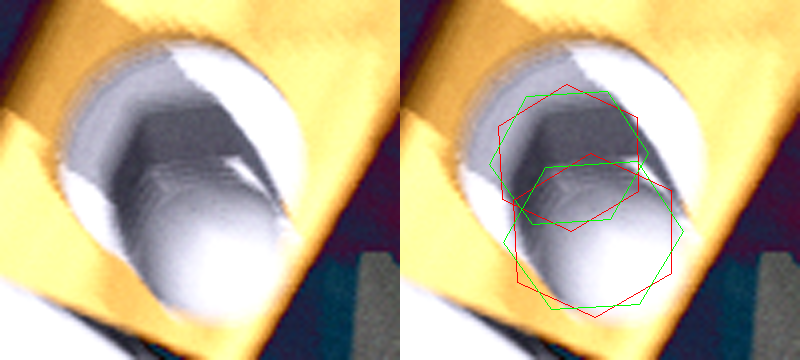

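The hexagon has a flat facing roughly world ±y (yaw about 30° mod 60). I'll move over the stake, align the jaws with world y, then check at rest.

```bash
python3 -m jog '[[[0,-0.0257,0.0236],[0,0,0],1],[[0,-0.0257,0.0236],[0,0,0],1],[[0,0,0],[0.12,0,0],1],[[0,0,0],[0.12,0,0],1],[[0,0,0],[0.12,0,0],1]]'
python3 -m jog '[[[0.02,0,0],[0.1,0,0],1],[[0.02,0,0],[0,0,0],1],[[0.02,0,0],[0,0,0],1],[[0,0,0],[0,0,0],1],[[0,0,0],[0,0,0],1]]'
python3 - <<'E'
from h import *
np.set_printoptions(precision=4,suppress=True)
s=bot.read_state();P=bot.camera_params("wrist");im=bot.camera("wrist"); cv2.imwrite("pics/w2.png",im)
for d in bot.spot_point("wrist","ball_stake_grip")[:2]: print(d["p"],d["centre"],atz("wrist",d["centre"],.07,P))
M=R.from_quat(s["eef_rot"]).as_matrix();print(s["tool_pos"],M,s["joint_positions"])
r0,c0=map(int,proj("wrist",[.675,.211,.075],P)); r0-=50;c0-=50
a=cv2.resize(cv2.convertScaleAbs(im[r0:r0+100,c0:c0+100],alpha=1.5,beta=-90),None,fx=4,fy=4,interpolation=cv2.INTER_CUBIC);b=a.copy()
def poly(rad,n,yaw,z,col):
    t=yaw+np.arange(n)*2*np.pi/n
    pts=np.array([[(c-c0+.5)*4,(r-r0+.5)*4] for r,c in [proj("wrist",[.675+rad*np.cos(u),.211+rad*np.sin(u),z],P) for u in t]],np.int32); cv2.polylines(b,[pts],True,col,1)
poly(.03,40,0,.047,(0,0,255)); poly(.0196,6,0,.047,(0,255,0)); poly(.0196,6,0,.093,(255,0,0))
cv2.imwrite("pics/w2z.png",cv2.hconcat([a,b])); print(r0,c0)
E
```

```text
clock: 2.88
tool_pos: [0.6762, 0.219, 0.2383]
eef_rot: [0.523, -0.476, -0.519, -0.479]
force: [-0.7, 0.3, -0.1]
width: 0.0877
clock: 3.3
tool_pos: [0.6774, 0.2193, 0.1779]
eef_rot: [-0.496, 0.504, 0.491, 0.509]
force: [1.0, 0.4, 1.2]
width: 0.0876
0.94 [302.4, 459.2] [0.7282 0.3233 0.07  ]
0.93 [21.8, 125.5] [0.5325 0.103  0.07  ]
[0.6774 0.2193 0.1779] [[ 0.0096 -0.9996  0.026 ]
 [ 0.0002  0.026   0.9997]
 [-1.     -0.0096  0.0004]] [ 0.5886  0.4504  0.0127  0.0058 -1.1251 -2.1878]
192 260
```

View pics/w2z.png

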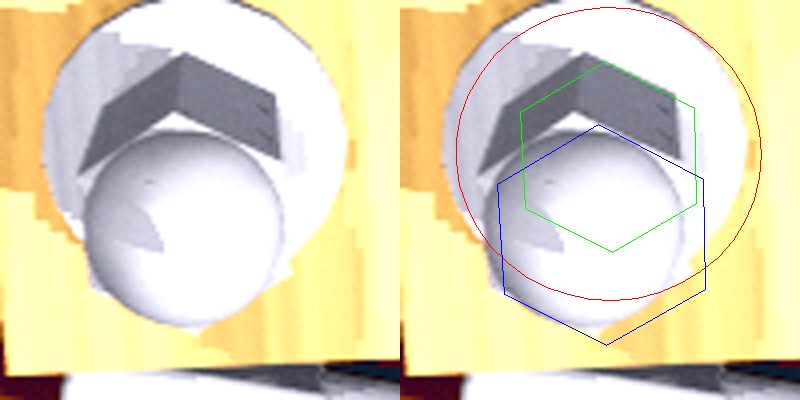

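The sharp view shows the hexagon's corner towards the camera and the stake centre near (0.673, 0.207). It needs about a 3° correction, after which I'll descend.

```bash
python3 -m jog '[[[0,0.004,-0.012],[-0.057,0,0.01],1],[[0.026,0,0],[0,0,0],1],[[0.026,0,0],[0,0,0],1],[[0.026,0,0],[0,0,0],1],[[0,0,0],[0,0,0],1]]'
python3 - <<'E'
from h import *
np.set_printoptions(precision=4,suppress=True)
s=bot.read_state();P=bot.camera_params("wrist");im=bot.camera("wrist"); cv2.imwrite("pics/w3.png",im)
M=R.from_quat(s["eef_rot"]).as_matrix();print(s["tool_pos"],M.tolist())
print(proj("wrist",[.673,.207,.047],P),proj("wrist",[.673,.207,.09],P))
cv2.imwrite("pics/w3z.png",im[60:420,100:540])
E
```

```text
clock: 3.82
tool_pos: [0.6784, 0.2092, 0.1088]
eef_rot: [0.51, -0.486, -0.507, -0.496]
force: [-0.4, -0.2, -1.9]
width: 0.0876
[0.6784 0.2092 0.1088] [[0.01372376553842286, -0.9992706186182966, -0.03563550232076712], [0.007552190800232617, -0.035534253664095544, 0.9993399227643479], [-0.9998773038096043, -0.013983832905992144, 0.007059018607003059]]
[258.4733 318.8384] [289.8671 318.9945]
```

View pics/w3z.png

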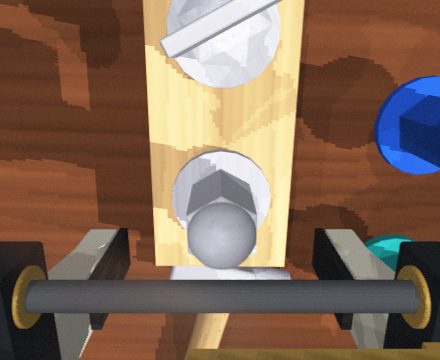

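Run:
```python
from h import *
np.set_printoptions(precision=4,suppress=True)
s=bot.read_state();M=R.from_quat(s["eef_rot"]).as_matrix();print(s["tool_pos"],M.tolist())
print(atz("wrist",(210,321.5),.047)+[.03,0,0], atz("wrist",(228,321.5),.047)+[.0196,0,0])
```

```text
[0.68   0.2096 0.112 ] [[0.01717527852827, -0.999187725941622, -0.03645405512541566], [0.00823497312503041, -0.03631683170770075, 0.9993063959328714], [-0.9998185810561367, -0.017463563849484887, 0.007604532370145384]]
[0.6754 0.208  0.047 ] [0.6761 0.2084 0.047 ]
```

```bash
python3 -m jog '[[[0,0.004,-0.001],[0,0.008,0.017],1],[[0.015,0,0],[0,0,0],1],[[0.015,0,0],[0,0,0],1],[[0,0,0],[0,0,0],1],[[0,0,0],[0,0,0],1]]'
python3 - <<'E'
from h import *
s=bot.read_state();M=R.from_quat(s["eef_rot"]).as_matrix();print(s["tool_pos"],M.round(4).tolist())
E
```

```text
clock: 4.28
tool_pos: [0.6808, 0.2106, 0.0923]
eef_rot: [0.511, -0.487, -0.508, -0.493]
force: [0.4, 0.2, 1.0]
width: 0.0877
[0.68079535 0.21060471 0.09230328] [[0.0099, -0.9992, -0.0385], [0.0028, -0.0385, 0.9993], [-0.9999, -0.01, 0.0024]]
```

```bash
python3 -m jog '[[[0.008,0.003,-0.001],[0,0.002,0.006],1],[[0.008,0.003,-0.001],[0,0.002,0.006],1],[[0.008,0.002,-0.001],[0,0,0.004],1],[[0.008,0,0],[0,0,0],1],[[0,0,0],[0,0,0],1]]'
python3 - <<'E'
from h import *
s=bot.read_state();M=R.from_quat(s["eef_rot"]).as_matrix();print(s["tool_pos"],M.round(4).tolist())
E
```

```text
clock: 4.7
tool_pos: [0.6732, 0.2077, 0.0606]
eef_rot: [-0.509, 0.491, 0.511, 0.489]
force: [-0.9, 0.3, -1.4]
width: 0.0874
[0.67320198 0.20766794 0.06055935] [[-0.0047, -0.9992, -0.0389], [-0.0007, -0.0389, 0.9992], [-1.0, 0.0047, -0.0006]]
```

```bash
python3 -m jog '[[[-0.004,-0.002,0],[0,0,0],1],[[0,0,0],[0,0,0],-1],[[0,0,0],[0,0,0],-1],[[0,0,0],[0,0,0],-1],[[0,0,0],[0,0,0],-1]]'
python3 -m jog '[[[0,0,0],[0,0,0],-1],[[0,0,0],[0,0,0],-1],[[0,0,0],[0,0,0],-1],[[0,0,0],[0,0,0],-1],[[0,0,0],[0,0,0],-1]]'
```

```text
clock: 5.12
tool_pos: [0.6756, 0.2075, 0.0645]
eef_rot: [-0.509, 0.492, 0.511, 0.488]
force: [-0.7, -1.4, 0.0]
width: 0.0665
clock: 5.53
tool_pos: [0.6761, 0.2081, 0.0655]
eef_rot: [-0.509, 0.491, 0.511, 0.489]
force: [-0.3, -1.0, -0.7]
width: 0.0337
```

```bash
python3 -m jog '[[[-0.01,0,0],[0,0,0],-1],[[-0.02,0,0],[0,0,0],-1],[[-0.025,0,0],[0,0,0],-1],[[-0.025,0,0],[0,0,0],-1],[[-0.025,0,0],[0,0,0],-1]]'
python3 - <<'E'
from h import *
s=bot.read_state();M=R.from_quat(s["eef_rot"]).as_matrix();print(s["tool_pos"],M.round(4).tolist(),s["joint_positions"],s["width"],s["force"])
E
```

```text
clock: 5.95
tool_pos: [0.6694, 0.2053, 0.1634]
eef_rot: [-0.505, 0.499, 0.513, 0.482]
force: [1.6, 0.8, -5.6]
width: 0.0342
[0.66943015 0.20527151 0.16342423] [[-0.025, -0.999, -0.0367], [-0.009, -0.0365, 0.9993], [-0.9996, 0.0253, -0.0081]] [ 0.57177347  0.462815    0.00320073 -0.00652318 -1.13707653 -2.10312568] 0.034166986051710584 [ 1.60602775  0.82122754 -5.6251528 ]
```

```bash
python3 -m jog '[[[0,0.001,-0.03],[0,-0.003,-0.008],-1],[[0,0.001,-0.038],[0,-0.003,-0.008],-1],[[0,0.001,-0.04],[0,-0.003,-0.005],-1],[[0,0.001,-0.04],[0,0,0],-1],[[0,0.001,-0.04],[0,0,0],-1]]'
python3 -m jog '[[[0,0.002,-0.04],[0,0,0],-1],[[0,0.002,-0.04],[0,0,0],-1],[[0,0.002,-0.04],[0,0,0],-1],[[0,0.002,-0.04],[0,0,0],-1],[[0,0.002,-0.04],[0,0,0],-1]]'
python3 -m jog '[[[0,0,-0.015],[0,0,0],-1],[[0,0,0],[0,0,0],-1],[[0,0,0],[0,0,0],-1],[[0,0,0],[0,0,0],-1],[[0,0,0],[0,0,0],-1]]'
python3 - <<'E'
from h import *
np.set_printoptions(precision=4,suppress=True)
s=bot.read_state();P=bot.camera_params("wrist");im=bot.camera("wrist"); cv2.imwrite("pics/w4.png",im)
for d in bot.spot_point("wrist","socket")[:2]: print(d["p"],d["centre"],atz("wrist",d["centre"],.045,P))
M=R.from_quat(s["eef_rot"]).as_matrix();print(s["tool_pos"],M.round(4).tolist(),s["joint_positions"],s["width"],s["force"])
cv2.imwrite("pics/w4z.png",im)
E
```

```text
clock: 6.37
tool_pos: [0.6729, 0.0212, 0.1711]
eef_rot: [-0.511, 0.485, 0.513, 0.49]
force: [0.4, 0.2, -4.3]
width: 0.0336
clock: 6.78
tool_pos: [0.6674, -0.1872, 0.1695]
eef_rot: [-0.509, 0.486, 0.515, 0.489]
force: [1.1, 0.6, -5.4]
width: 0.034
clock: 7.2
tool_pos: [0.6631, -0.2118, 0.1672]
eef_rot: [-0.504, 0.491, 0.514, 0.49]
force: [-0.4, 0.7, -4.8]
width: 0.0339
0.72 [181.4, 320.6] [ 0.618  -0.2138  0.045 ]
[ 0.6631 -0.2118  0.1672] [[-0.0107, -0.9992, -0.0383], [0.0093, -0.0384, 0.9992], [-0.9999, 0.0103, 0.0097]] [-0.0349  0.4459 -0.0138 -0.0099 -1.1221 -1.4931] 0.03385869077309391 [-0.374   0.7074 -4.8218]
```

View pics/w4z.png

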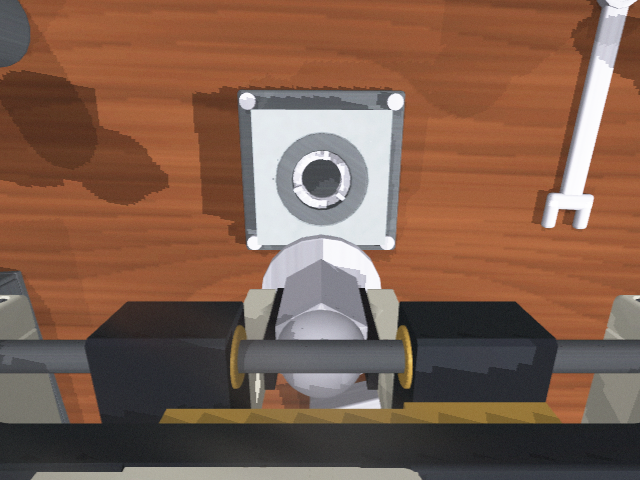

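The stake is held upright, and the socket at px (180,321) shows its lands and gaps. I'll zoom in on it.

Run:
```python
from h import *
np.set_printoptions(precision=4,suppress=True)
im=cv2.imread("pics/w4.png"); r0,c0=130,270
a=cv2.resize(cv2.convertScaleAbs(im[r0:r0+100,c0:c0+100],alpha=.8),None,fx=5,fy=5,interpolation=cv2.INTER_CUBIC)
cv2.imwrite("pics/w4s.png",a)
P=bot.camera_params("wrist"); print(bot.read_state()["tool_pos"])
for z,p in ((.045,(.62,-.214)),(.04,(.62,-.214))): print(z,proj("wrist",[*p,z],P),proj("wrist",[p[0]+.01,p[1],z],P),proj("wrist",[p[0],p[1]+.01,z],P))
p=(.663,-.212); print(proj("wrist",[*p,.125],P), proj("wrist",[*p,.145],P))
```

```text
[ 0.6633 -0.2113  0.1673]
0.045 [183.6206 319.5733] [197.1315 319.0555] [184.1398 333.1946]
0.04 [182.6525 319.5318] [195.9414 319.0233] [183.1634 332.9167]
[281.2581 321.0801] [296.9033 321.4775]
```

View pics/w4s.png

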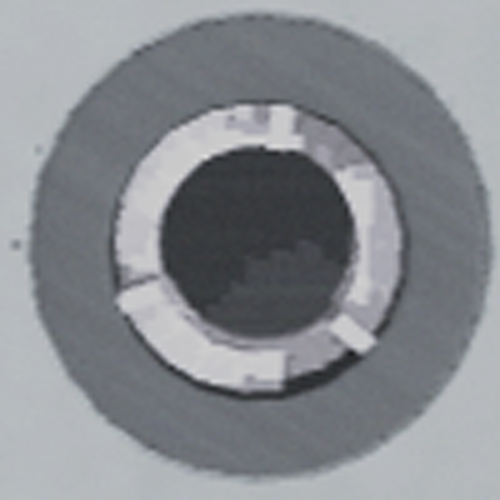

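Run:
```python
from h import *
np.set_printoptions(precision=4,suppress=True)
s=bot.read_state();M=R.from_quat(s["eef_rot"]).as_matrix();t=s["tool_pos"];P=bot.camera_params("wrist")
up=-M[:,0]; g=t+up*.0045; print(t,M.round(4).tolist())
ft=g-up*.023
print("flange front", proj("wrist",ft+M[:,1]*.03,P),"corner top/bot",proj("wrist",g+up*.023+M[:,1]*.0196,P),proj("wrist",ft+M[:,1]*.0196,P),"L/R",proj("wrist",ft-M[:,2]*.03,P),proj("wrist",ft+M[:,2]*.03,P))
print(atz("wrist",(179.4,321.3),.045),atz("wrist",(179.4,321.3),.043))
print([ (round(d["p"],2),d["centre"],atz("top",d["centre"],.045)) for d in (bot.camera("top"),bot.spot_point("top","socket"))[1]])
```

```text
[ 0.6633 -0.2113  0.1673] [[-0.0103, -0.9992, -0.0392], [0.0092, -0.0393, 0.9992], [-0.9999, 0.0099, 0.0096]]
flange front [243.3101 323.3662] corner top/bot [309.5922 324.115 ] [263.8205 323.3182] L/R [300.5458 263.0491] [300.5675 383.4165]
[ 0.6169 -0.2129  0.045 ] [ 0.6171 -0.2128  0.043 ]
[(0.97, [224.1, 432.2], array([ 0.6234, -0.2108,  0.045 ]))]
```

Run:
```python
from h import *
im=cv2.imread("pics/w4.png"); r0,c0=215,240
s=bot.read_state();M=R.from_quat(s["eef_rot"]).as_matrix();t=s["tool_pos"];P=bot.camera_params("wrist")
a=cv2.resize(cv2.convertScaleAbs(im[r0:r0+100,c0:c0+160],alpha=.8),None,fx=4,fy=4,interpolation=cv2.INTER_CUBIC); A=cv2.convertScaleAbs(a)
up=-M[:,0]; g=t+up*.0045
def poly(rad,n,h,col):
    u=np.arange(n)*2*np.pi/n
    pts=np.array([[(c-c0+.5)*4,(r-r0+.5)*4] for r,c in [proj("wrist",g+up*h+M[:,1]*rad*np.cos(x)+M[:,2]*rad*np.sin(x),P) for x in u]],np.int32); cv2.polylines(a,[pts],True,col,1)
poly(.03,40,-.023,(0,0,255)); poly(.03,40,-.03,(0,128,255));poly(.0196,6,-.023,(0,255,0)); poly(.0196,6,.023,(255,0,0))
side=bot.camera("side"); r,c=map(int,proj("side",t-[0,0,.04])); print(r,c)
sd=cv2.resize(side[r-30:r+30,c-40:c+40],(400,300),interpolation=cv2.INTER_CUBIC)
A2=cv2.resize(A,(400,250)); right=cv2.vconcat([sd,A2]); left=np.zeros((550,400,3),np.uint8); 
out=np.zeros((550,800,3),np.uint8); out[:400,:640][:, :]=a[:, :640]
cv2.imwrite("pics/w4q.png",cv2.vconcat([a,cv2.hconcat([cv2.resize(sd,(240,180)),A2[30:210]])]))
```

```text
156 354
```

View pics/w4q.png

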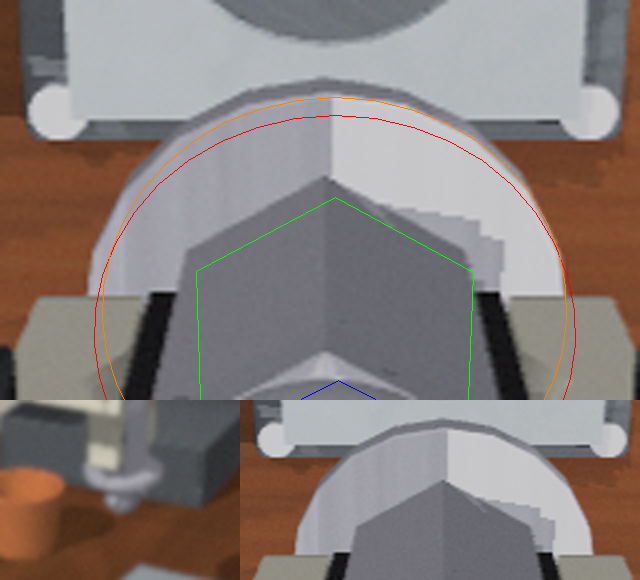

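The held stake's axis sits about 3 mm towards the camera from the TCP (real, since it matches the earlier rack estimates). The socket is near (0.617, -0.213). The teeth are at image angles 79°, 199° and 318°, so I'll pre-turn about 20° clockwise so the lugs land on a land in either hex phase.

```bash
python3 -m jog '[[[0,0.014,0],[0,0.004,-0.005],-1],[[0,0.015,0],[0,0.004,-0.005],-1],[[0,0.012,0],[0,0,0],-1],[[0,0,0],[0.11,0,0],-1],[[0,0,0],[0.11,0,0],-1]]'
python3 -m jog '[[[0,0,0],[0.11,0,0],-1],[[0,0,0],[0.02,0,0],-1],[[0,0,0],[0,0,0],-1],[[0,0,0],[0,0,0],-1],[[0,0,0],[0,0,0],-1]]'
cat > st.py <<'E'
from h import *
np.set_printoptions(precision=4,suppress=True)
SX,SY=.6169,-.2121   # socket in TCP-consistent coordinates
s=bot.read_state();M=R.from_quat(s["eef_rot"]).as_matrix();t=np.array(s["tool_pos"])
ax=t+.003*M[:,1]; d=np.r_[SX-ax[0],SY-ax[1],0]
print("t",s["clock"],"tcp",t,"yaw",round(np.degrees(np.arctan2(M[1,2],M[0,2])),1),"flange gap mm",round((t[2]+.0045-.03-.045)*1e3,1))
print("move tool",(M.T@d).round(4),"tilt fix wy",round(M[:,0]@np.cross([0,0,1],M[:,0])*0+ M[:2,0]@M[:2,2],4),"wz",round(-M[:2,0]@M[:2,1],4),"F",np.array(s["force"]).round(1),"T",np.array(s["ft_torque"]).round(2),"w",round(s["width"],4),"q6",round(s["joint_positions"][5],2))
E
python3 st.py
```

```text
clock: 7.87
tool_pos: [0.622, -0.2097, 0.1679]
eef_rot: [-0.454, 0.542, 0.453, 0.543]
force: [0.2, 0.3, -4.9]
width: 0.0339
clock: 8.28
tool_pos: [0.6223, -0.2069, 0.1695]
eef_rot: [-0.416, 0.571, 0.415, 0.574]
force: [0.4, 0.9, -5.4]
width: 0.0337
t 8.2833 tcp [ 0.6223 -0.2069  0.1695] yaw 71.9 flange gap mm 99.0
move tool [-0.      0.0006 -0.0066] tilt fix wy 0.0023 wz 0.0033 F [ 0.4  0.9 -5.4] T [-0.01 -0.04 -0.01] w 0.0337 q6 -1.86
```

```bash
python3 -m jog '[[[0.015,0,-0.004],[0,0.002,0.002],-1],[[0.015,0,-0.003],[0,0,0.001],-1],[[0.015,0,0],[0,0,0],-1],[[0.01,0,0],[0,0,0],-1],[[0,0,0],[0,0,0],-1]]'; python3 st.py
```

```text
clock: 8.7
tool_pos: [0.6222, -0.2131, 0.1145]
eef_rot: [-0.418, 0.57, 0.416, 0.572]
force: [-0.3, 0.0, -5.3]
width: 0.034
t 8.7 tcp [ 0.6222 -0.2131  0.1145] yaw 72.3 flange gap mm 44.0
move tool [-0.      0.0023 -0.0007] tilt fix wy 0.0009 wz 0.0046 F [-0.3  0.  -5.3] T [-0.08  0.14 -0.05] w 0.034 q6 -1.85
```

```bash
python3 -m jog '[[[0.008,0.002,-0.0006],[0,0.001,0.003],-1],[[0.004,0.001,0],[0,0,0.001],-1],[[0,0,0],[0,0,0],-1],[[0,0,0],[0,0,0],-1],[[0,0,0],[0,0,0],-1]]'; python3 st.py
python3 - <<'E'
from h import *
s=bot.read_state();P=bot.camera_params("wrist");im=bot.camera("wrist"); cv2.imwrite("pics/w5.png",im)
M=R.from_quat(s["eef_rot"]).as_matrix();t=s["tool_pos"]
r0,c0=150,220; a=cv2.resize(im[r0:r0+150,c0:c0+200],None,fx=4,fy=4,interpolation=cv2.INTER_CUBIC)
def poly(cen,rad,z,col):
    pts=np.array([[(c-c0+.5)*4,(r-r0+.5)*4] for r,c in [proj("wrist",[cen[0]+rad*np.cos(x),cen[1]+rad*np.sin(x),z],P) for x in np.arange(48)*np.pi/24]],np.int32); cv2.polylines(a,[pts],True,col,1)
ax=t+.003*M[:,1]
poly([.6169,-.2121],.0342,.045,(0,255,0)); poly(ax,.03,t[2]-.0185,(0,0,255)); poly(ax,.03,t[2]-.0255,(255,0,255))
cv2.imwrite("pics/w5z.png",a)
E
```

```text
clock: 9.12
tool_pos: [0.6199, -0.2127, 0.1028]
eef_rot: [-0.418, 0.57, 0.417, 0.571]
force: [-1.1, -0.7, -5.5]
width: 0.0338
t 9.1167 tcp [ 0.6199 -0.2127  0.1028] yaw 72.4 flange gap mm 32.3
move tool [ 0.      0.     -0.0004] tilt fix wy -0.0006 wz 0.0013 F [-1.1 -0.7 -5.5] T [-0.07 -0.07 -0.01] w 0.0338 q6 -1.84
```

View pics/w5z.png

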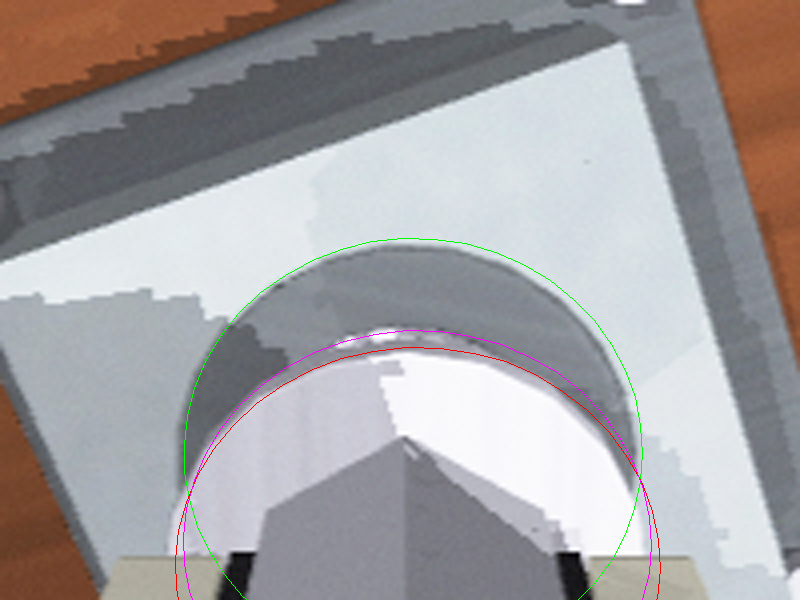

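The flange and socket ring are concentric to within about 0.5 mm. I'll descend gently.

```bash
python3 -m jog '[[[0.004,0,0.0003],[0,0,0.001],-1],[[0.004,0,0.0002],[0,0,0],-1],[[0.003,0,0],[0,0,0],-1],[[0.002,0,0],[0,0,0],-1],[[0,0,0],[0,0,0],-1]]'; python3 st.py
```

```text
clock: 9.58
tool_pos: [0.6211, -0.2122, 0.0902]
eef_rot: [-0.419, 0.57, 0.417, 0.571]
force: [0.0, -0.5, -5.7]
width: 0.0342
t 9.5833 tcp [ 0.6211 -0.2122  0.0902] yaw 72.5 flange gap mm 19.7
move tool [-0.      0.0011 -0.0011] tilt fix wy 0.0 wz 0.0033 F [ 0.  -0.5 -5.7] T [-0.04  0.01  0.01] w 0.0342 q6 -1.85
```

```bash
python3 -m jog '[[[0.003,0.001,-0.0003],[0,0,0.003],-1],[[0.002,0.0005,0],[0,0,0],-1],[[0.002,0,0],[0,0,0],-1],[[0.001,0,0],[0,0,0],-1],[[0,0,0],[0,0,0],-1]]'; python3 st.py
```

```text
clock: 10.0
tool_pos: [0.6197, -0.2122, 0.082]
eef_rot: [-0.418, 0.57, 0.418, 0.57]
force: [-0.6, 1.5, -2.2]
width: 0.0338
t 10.0 tcp [ 0.6197 -0.2122  0.082 ] yaw 72.5 flange gap mm 11.5
move tool [ 0.     -0.0004 -0.0008] tilt fix wy -0.0003 wz 0.0002 F [-0.6  1.5 -2.2] T [0.3  0.42 0.  ] w 0.0338 q6 -1.84
```

Lugs rest on the lands: gap 11.5 mm with light contact. Now turning backward under light pressure.

```bash
python3 -m jog '[[[0.001,0,0],[0,0,0],-1],[[0.001,0,0.0002],[-0.07,0,0],-1],[[0.001,0,0.0002],[-0.07,0,0],-1],[[0.001,0,0.0002],[-0.07,0,0],-1],[[0.001,0,0.0002],[0,0,0],-1]]'; python3 st.py
```

```text
clock: 10.42
tool_pos: [0.6216, -0.2124, 0.0818]
eef_rot: [-0.48, 0.52, 0.476, 0.522]
force: [-3.9, 1.1, 6.5]
width: 0.0336
t 10.4167 tcp [ 0.6216 -0.2124  0.0818] yaw 85.1 flange gap mm 11.3
move tool [-0.      0.0017 -0.0001] tilt fix wy -0.0024 wz 0.0052 F [-3.9  1.1  6.5] T [0.27 1.83 0.09] w 0.0336 q6 -1.63
```

```bash
python3 -m jog '[[[0.001,0.001,0.0003],[-0.09,0,0.003],-1],[[0.001,0.0005,0.0003],[-0.09,0,0.001],-1],[[0.001,0,0.0003],[-0.09,0,0],-1],[[0.001,0,0.0003],[-0.09,0,0],-1],[[0.001,0,0],[0,0,0],-1]]'; python3 st.py
```

```text
clock: 10.83
tool_pos: [0.6213, -0.2121, 0.0817]
eef_rot: [0.568, -0.425, -0.562, -0.425]
force: [-4.4, 2.1, 6.1]
width: 0.0342
t 10.8333 tcp [ 0.6213 -0.2121  0.0817] yaw 106.1 flange gap mm 11.2
move tool [-0.      0.0013  0.0012] tilt fix wy -0.0063 wz 0.0039 F [-4.4  2.1  6.1] T [0.94 1.67 0.14] w 0.0342 q6 -1.26
```

```bash
python3 -m jog '[[[0.001,0.001,0.001],[-0.09,-0.003,0.002],-1],[[0.001,0,0.0005],[-0.09,-0.002,0.001],-1],[[0.001,0,0.0003],[-0.09,0,0],-1],[[0.001,0,0.0003],[-0.09,0,0],-1],[[0.001,0,0],[0,0,0],-1]]'; python3 st.py
```

```text
clock: 11.25
tool_pos: [0.6211, -0.2114, 0.0818]
eef_rot: [0.635, -0.315, -0.631, -0.315]
force: [-3.7, 2.3, 6.3]
width: 0.0339
t 11.25 tcp [ 0.6211 -0.2114  0.0818] yaw 127.1 flange gap mm 11.3
move tool [-0.      0.0008  0.0019] tilt fix wy -0.0063 wz 0.0025 F [-3.7  2.3  6.3] T [0.87 1.7  0.15] w 0.0339 q6 -0.9
```

```bash
python3 -m jog '[[[0.001,0.0005,0.001],[-0.08,-0.003,0.002],-1],[[0.001,0,0.0005],[-0.08,-0.002,0],-1],[[0.001,0,0.0003],[-0.08,0,0],-1],[[0.0015,0,0],[-0.04,0,0],-1],[[0.0015,0,0],[0,0,0],-1]]'; python3 st.py
```

```text
clock: 11.67
tool_pos: [0.6205, -0.2115, 0.0805]
eef_rot: [0.673, -0.223, -0.669, -0.222]
force: [-4.7, 3.7, 8.6]
width: 0.0338
t 11.6667 tcp [ 0.6205 -0.2115  0.0805] yaw 143.3 flange gap mm 10.0
move tool [-0.     -0.0004  0.0025] tilt fix wy -0.0059 wz 0.0003 F [-4.7  3.7  8.6] T [1.2  1.88 0.13] w 0.0338 q6 -0.61
```

```bash
python3 -m jog '[[[0.0015,0,0.001],[-0.03,-0.003,0],-1],[[0.002,0,0.0005],[-0.03,-0.002,0],-1],[[0.002,0,0.0003],[-0.03,0,0],-1],[[0.002,0,0],[0,0,0],-1],[[0.002,0,0],[0,0,0],-1]]'; python3 st.py
```

```text
clock: 12.08
tool_pos: [0.6202, -0.2107, 0.0748]
eef_rot: [0.681, -0.195, -0.678, -0.195]
force: [-9.4, 5.7, 22.2]
width: 0.0339
t 12.0833 tcp [ 0.6202 -0.2107  0.0748] yaw 148.0 flange gap mm 4.3
move tool [-0.     -0.0001  0.002 ] tilt fix wy -0.0046 wz 0.0011 F [-9.4  5.7 22.2] T [ 2.29  3.89 -0.13] w 0.0339 q6 -0.53
```

The 7 mm drop was felt (11.3 → 4.3 mm), so this is the thread start. Now driving clockwise.

```bash
python3 -m jog '[[[-0.001,0,0.0015],[0,-0.003,0],-1],[[0,0,0.0007],[0.06,-0.001,0],-1],[[0.0003,0,0],[0.08,0,0],-1],[[0.0005,0,0],[0.08,0,0],-1],[[0.0004,0,0],[0,0,0],-1]]'; python3 st.py
```

```text
clock: 12.5
tool_pos: [0.6191, -0.2098, 0.0745]
eef_rot: [0.652, -0.275, -0.65, -0.276]
force: [0.6, -0.1, -4.9]
width: 0.0337
t 12.5 tcp [ 0.6191 -0.2098  0.0745] yaw 134.1 flange gap mm 4.0
move tool [-0.      0.0001 -0.0001] tilt fix wy -0.0023 wz 0.0027 F [ 0.6 -0.1 -4.9] T [-0.12 -0.06  0.01] w 0.0337 q6 -0.77
```

Free and centred (forces ≈ just the weight). Continuing clockwise.

```bash
python3 -m jog '[[[0.0004,0,-0.0003],[0.1,0,0.002],-1],[[0.0005,0,-0.0003],[0.1,0,0],-1],[[0.0005,0,-0.0003],[0.1,0,0],-1],[[0.0005,0,-0.0003],[0.1,0,0],-1],[[0.0004,0,0],[0,0,0],-1]]'; python3 st.py
```

```text
clock: 12.92
tool_pos: [0.6209, -0.2107, 0.0721]
eef_rot: [0.582, -0.403, -0.58, -0.404]
force: [-2.2, 0.5, 2.9]
width: 0.0341
t 12.9167 tcp [ 0.6209 -0.2107  0.0721] yaw 110.5 flange gap mm 1.6
move tool [-0.      0.0013  0.0001] tilt fix wy -0.0024 wz 0.0032 F [-2.2  0.5  2.9] T [ 0.26  1.22 -0.12] w 0.0341 q6 -1.18
```

```bash
python3 -m jog '[[[0,0.0012,-0.0003],[0.1,-0.001,0.002],-1],[[0.0004,0,-0.0003],[0.1,0,0.001],-1],[[0.0005,0,-0.0003],[0.1,0,0],-1],[[0.0005,0,-0.0003],[0.1,0,0],-1],[[0.0002,0,0],[0,0,0],-1]]'; python3 st.py
```

```text
clock: 13.33
tool_pos: [0.6209, -0.2124, 0.0705]
eef_rot: [-0.491, 0.509, 0.489, 0.51]
force: [-1.7, 2.7, 1.7]
width: 0.0337
t 13.3333 tcp [ 0.6209 -0.2124  0.0705] yaw 87.8 flange gap mm 0.0
move tool [-0.      0.001   0.0002] tilt fix wy -0.0012 wz 0.002 F [-1.7  2.7  1.7] T [ 0.88  0.83 -0.09] w 0.0337 q6 -1.58
```

```bash
python3 -m jog '[[[0.0004,0.001,0],[0.06,0,0.002],-1],[[0.0005,0,-0.0002],[0.06,0,0],-1],[[0.0005,0,-0.0002],[0.05,0,0],-1],[[0.0005,0,0],[0,0,0],-1],[[0,0,0],[0,0,0],-1]]'; python3 st.py
```

```text
clock: 13.75
tool_pos: [0.6204, -0.2136, 0.0706]
eef_rot: [-0.453, 0.544, 0.451, 0.544]
force: [-0.7, 0.2, -3.8]
width: 0.0342
t 13.75 tcp [ 0.6204 -0.2136  0.0706] yaw 79.5 flange gap mm 0.1
move tool [-0.      0.0007  0.0008] tilt fix wy -0.0022 wz 0.0021 F [-0.7  0.2 -3.8] T [0.05 0.21 0.05] w 0.0342 q6 -1.72
```

Height stopped changing over the last 8°. I'll do a small turn with a gentle push to confirm it is seated.

```bash
python3 -m jog '[[[0.001,0.0005,0.0005],[0.04,-0.001,0.002],-1],[[0.0015,0,0],[0.03,0,0],-1],[[0.0015,0,0],[0,0,0],-1],[[0.0015,0,0],[0,0,0],-1],[[0.001,0,0],[0,0,0],-1]]'; python3 st.py
```

```text
clock: 14.17
tool_pos: [0.6209, -0.2137, 0.0704]
eef_rot: [-0.441, 0.554, 0.438, 0.554]
force: [-2.9, 1.2, 3.6]
width: 0.0339
t 14.1667 tcp [ 0.6209 -0.2137  0.0704] yaw 76.9 flange gap mm -0.1
move tool [-0.      0.0012  0.0007] tilt fix wy -0.0029 wz 0.0037 F [-2.9  1.2  3.6] T [ 0.68  1.21 -0.11] w 0.0339 q6 -1.77
```

Seated. Release and back off straight up, then look.

```bash
python3 -m jog '[[[0,0,0],[0,0,0],-1],[[0,0,0],[0,0,0],1],[[0,0,0],[0,0,0],1],[[0,0,0],[0,0,0],1],[[0,0,0],[0,0,0],1]]'
python3 -m jog '[[[0,0,0],[0,0,0],1],[[0,0,0],[0,0,0],1],[[0,0,0],[0,0,0],1],[[0,0,0],[0,0,0],1],[[0,0,0],[0,0,0],1]]'
python3 -m jog '[[[-0.01,0,0],[0,0,0],1],[[-0.02,0,0],[0,0,0],1],[[-0.025,0,0],[0,0,0],1],[[-0.03,0,0],[0,0,0],1],[[-0.03,0,0],[0,0,0],1]]'
python3 -m jog '[[[-0.02,-0.02,0],[0,0,0],1],[[-0.01,-0.03,0],[0,0,0],1],[[0,-0.02,0],[0,0,0],1],[[0,0,0],[0,0,0],1],[[0,0,0],[0,0,0],1]]'
python3 - <<'E'
from h import *
w=bot.camera("wrist"); s=bot.camera("side")
out=cv2.hconcat([cv2.resize(w,(480,360)),cv2.resize(s[150:240,310:430],(320,240)).repeat(1,0) if 0 else cv2.copyMakeBorder(cv2.resize(s[150:240,320:430],(320,262),interpolation=cv2.INTER_CUBIC),0,98,0,0,cv2.BORDER_CONSTANT)])
cv2.imwrite("pics/f1.png",out)
E
```

```text
clock: 14.58
tool_pos: [0.6225, -0.2137, 0.071]
eef_rot: [-0.446, 0.55, 0.441, 0.552]
force: [0.4, 0.3, 0.6]
width: 0.0548
clock: 15.0
tool_pos: [0.6231, -0.2138, 0.0708]
eef_rot: [-0.447, 0.549, 0.441, 0.551]
force: [-0.7, 0.3, 0.5]
width: 0.0858
clock: 15.42
tool_pos: [0.6178, -0.2128, 0.1839]
eef_rot: [-0.443, 0.553, 0.445, 0.548]
force: [0.2, -0.0, 0.2]
width: 0.0875
clock: 15.83
tool_pos: [0.6912, -0.2291, 0.2319]
eef_rot: [-0.448, 0.549, 0.44, 0.552]
force: [-0.5, -0.3, 0.6]
width: 0.088
```

View pics/f1.png

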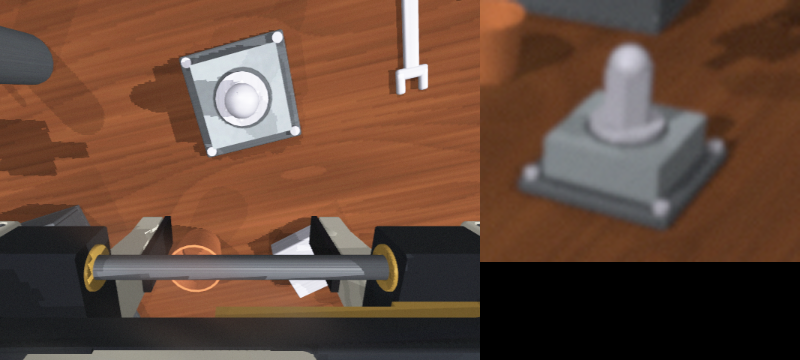

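The stake stands upright in the holder with its flange down on the face, and the gripper is clear. I'll check the other two stakes and hand in.

Run:
```python
from h import *
bot.camera("top")
for t in ("flat_stake_grip","ridge_stake_grip","ball_stake_grip"): print(t,[(round(d["p"],2),np.round(d["centre"],1).tolist()) for d in bot.spot_point("top",t)][:5])
print(bot.hand_in(), bot.read_state()["clock"])
```

```text
flat_stake_grip [(0.71, [289.0, 230.8]), (0.26, [228.0, 432.2])]
ridge_stake_grip [(0.7, [238.6, 229.1])]
ball_stake_grip [(0.91, [260.8, 285.1]), (0.8, [167.8, 176.8]), (0.65, [225.8, 439.3])]
the job is handed in; nothing more can be done
the job is handed in; nothing more can be done
```

The ball-topped stake is screwed into the iron holder with its flange down on the face, and I handed the job in at about 16 s on the robot's clock.

- **Setting in:** I lifted the stake from the rack and set it in the socket. It rested on the lands with the flange 11.5 mm above the face.
- **Backward turn:** I turned it about 75° anticlockwise under light pressure. The thread start drop came as a 7 mm fall, leaving the flange 4.3 mm up. The wrist force peaked at about 25 N in the readings, just after the drop, and I eased off at once.
- **Forward turn:** I drove it about 71° clockwise until the flange reached the face. Over the last 11° the height stayed within 0.2 mm, and a push of about 9 N did not lower it further.
- **Last checks:** The final pictures show the stake upright with its flange on the face, and the gripper open and clear. The flat and ridge stakes were still within about 2 pixels of their first positions in the top camera.
- **What disagreed:** The top camera placed the rack stake and the socket about 6 mm further out than the wrist camera. I went by the wrist camera. The stake also sat about 3 mm off centre in the fingers, and I allowed for that. After the last turn I did not measure the flange gap separately: "flush" rests on the arm's height reading, the push and the pictures.

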